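# Slide a thin-shelled filter cartridge onto the sampling stand

## Robot

A 6-joint arm with a two-finger parallel gripper is mounted at the origin on a cart in front of the work surface, level with it; the furniture and walls round the work are solid. World frame = base frame: x ahead of the robot, y to its left, z up, the work surface at z = 0. Lengths are in m, angles in rad, forces in N, time in s.
With the tool pointing down it reaches from about 0.35 to 0.725 m from the base axis. Payload 4.3 kg.
Tool frame: the origin (TCP) lies midway between the tips of the shut fingers; the grasp point (between the pads) lies 19 mm behind it; z points along the fingers, y is the line along which they close (so a half turn about z gives the same grasp; the last joint's range is limited). The gripper opens to 85 mm and grips with 20 to 120 N. Pads are 22 mm wide; open, the fingers measure 114 mm over their backs; the gripper's body (76 mm by 85 mm) begins 54 mm behind the grasp point. The pads swing forward as they close: fully open they stand 13 mm farther back than shut.
Start: joints at [-1.444, 0.377, 0.081, 1.274, 0, 1.46], TCP at [0.135, -0.559, 0.231] pointing down, gripper open.
Joint ranges: [-2.72, 2.72], [-0.84, 1.66], [-1.02, 1.22], [-1.77, 2.12], [-1.37, 1.28], [-3.14, 3.14]. Speed limits (rad/s): [2.57, 2.57, 3.14, 3.14, 3.14, 3.14].

## Interface

Orientations are given as a unit quaternion [x, y, z, w].
In Python, from plant import env, effector, kin, eyes, finish_job, sensors gives the robot as it stands. Calls block until the motion is done:
- env.reach(position, orientation): joint-space move of the TCP to a pose.
- env.move_linear(position, speed=0.15, attitude=None, max_force=None): straight line of the TCP; attitude=None keeps the orientation; speed is the mean speed in m/s. With max_force (N) it stops when the force on the tool has changed by that much, and returns True; else False.
- env.set_joints(angles): joint-space move.
- effector.move_gripper(opening): finger opening in m; the grip force is fixed at half the most; returns when the fingers have stopped.
- env.dwell(seconds).
- kin.solve_ik(position, orientation): joint angles nearest the present ones, or None.
- eyes.camera(name): name is "scene" or "top"; returns the picture (480x640x3 uint8, red, green, blue); there is no depth.
- eyes.camera_info(name): a dict with "vfov" (degrees; the focal length in pixels is half the picture's height over the tangent of half this angle, whatever the lens; pixels are square), "cx", "cy" (the principal point, pixels), "k1" (the pictures are not rectified: a ray, as slopes to the right and down, at radius r is drawn at 1 + k1 r^2 times it, then the intrinsics apply), "R" (3x3) and "t" (3): a world point X has camera coordinates R X + t. Camera axes: x right, y down, z forward; pixel columns grow to the right and rows downward; lengths in m; the calibration is good to about 2 mm. A picture is of the moment at which its call begins. camera_info takes no time and is no camera call.
A pose or a line that the arm cannot do raises env.Unreachable and nothing moves.
- finish_job(): hands the job in; it is judged then, once.
Readings, each from a call of its own:
- sensors.read_time(): time.
- sensors.read_joint_pos(): joint angles.
- sensors.read_joint_vel(): joint speeds.
- sensors.read_joint_efforts(): joint torques, N m.
- sensors.read_ee_pos(): TCP position.
- sensors.read_tcp_rot(): TCP orientation.
- sensors.read_force(): force on the tool from outside, world axes, zero at the start.
- sensors.read_torque(): the same for the moment, N m.
- sensors.read_opening(): finger opening in m.
- sensors.read_gripper_force(): force on a finger pad.
Only numpy, scipy, OpenCV 4.12 (cv2) and the standard library are available. Lean on these libraries where they do the work, as an engineer would, in place of code of your own. Each camera call takes 0.05 s, during which the arm holds its last target. There are 200 camera calls.

## Task

Fit the filter cartridge to the air-sampling stand: pick it up by its white capsule, bring its black foot into the low end of the sloping rail and slide it up the rail until it is fully home against the black stop and the red spring catch has snapped up behind its foot, then let go. The capsule has a thin shell, so squeeze it with no more than 40 N in each finger, and never press the cartridge against the stand with more than 30 N. Leave the tape roll, vial, marker and wash bottle where they are.

Things in the scene. Friction and masses are not known exactly. Their poses are not given: they have to be found in the camera images.
- cartridge: Loose filter cartridge, 0.2 kg: white in-line filter capsule with two blue bands on a black carrier. Origin: centre of the underside of the carrier's foot, a plate 64 (x) x 50 (y) x 6 mm. x along capsule and slide, z up. On the foot a neck 50 x 24 mm, up to 18 mm height, then the capsule. Same both ways round: either end may go first. Stands on its foot at the start.
- capsule_axis (a point): Middle of the capsule on its axis, 40 mm above the underside of the foot: the place to grip, across y. The capsule is 48 mm in diameter and 104 mm long with its nozzles.
- stand: The sampling stand, fixed: blue foot plate 175 x 100 mm, four posts, small blue pump housing, with the sloping rail on top. Origin on the bench below the rail's home point; x away from the robot.
- rail: Light metal rail with grey floor on the stand, rising 30 degrees away from the robot. Origin: point of its floor under the middle of the cartridge's foot when fully home, 100 mm above the bench. x up the slope (the way to slide), y across, z square off the rail's face. Open floor from x = -127 mm, 88 mm wide. Black stop, 14 mm high, face at x = +34.5 mm.
- rail_mouth (a point): Point of the rail's floor at x = -50 mm, where the 54 mm wide channel begins; guide horns funnel to it from x = -81 mm (75 mm apart). From here to the stop two lips overhang the foot: slot 38 mm wide, 8.5 mm from floor to lip, lip tops at 12.5 mm; their flared mouth starts at x = -63 mm, 17 mm high. So the foot can only enter by sliding.
- catch (a joint): Red spring catch, a 14 mm wide leaf in the middle of the rail's floor, hinged at rail x = -64 mm. 0 rad: up, its tip 5 mm proud; about 0.17 rad: pressed flush. The passing foot presses it down with a few N; it snaps up behind the foot when the cartridge is home.
- catch_tip (a point): Upper edge of the red catch's tip, at rail x = -34 mm.
- ptfe_tape: Bystander: small white tape roll with blue core, 48 mm wide, 13 mm high, lying flat; origin under its centre.
- vial_red: Bystander: sample vial with red cap, 15 mm wide, 46 mm high; origin under its centre.
- marker_black: Bystander: black marker lying on the bench, 130 mm long (its y), 16 mm thick; origin under its centre.
- wash_bottle: Bystander: white bottle with blue cap, 68 mm wide, 153 mm high; origin under its centre.

How it is judged:
By the outcome, as a careful person would: the job done as asked, in the order asked, and still so for the second after the job is handed in, with the robot touching nothing.
It also fails if it takes over 48 s, if anything falls off the work surface, if the arm or the gripper's body presses on something with over 40 N, if the wrist force passes 120 N, or if a joint passes its speed limit or range.

## Working session

There is one attempt and no reset: what is moved stays moved. The work goes in short steps, each a Python script; the robot and the scene stay as the last script left them, time stands still between calls to the robot, and variables do not carry over. Pictures are saved under pics/ and viewed, at most 11 in all, crops included, and the job is handed in when it is done.

```bash
mkdir -p pics; ls; python3 - <<'E'
from plant import env, effector, kin, eyes, sensors
import cv2
for n in("scene","top"):
    im=eyes.camera(n); cv2.imwrite(f"pics/{n}0.png",im[:,:,::-1]); print(n,eyes.camera_info(n))
print(sensors.read_time(),sensors.read_opening(),sensors.read_tcp_rot(),sensors.read_force())
E
```

```text
pics
scene {'vfov': 45.83947569604019, 'cx': 319.599982531802, 'cy': 239.7708608265912, 'k1': -0.10225270907948039, 'R': array([[ 0.75016621, -0.66113999, -0.01202377],
       [-0.3521028 , -0.38399212, -0.85356527],
       [ 0.5597091 ,  0.64454943, -0.52084716]]), 't': array([-0.32466647,  0.2018954 ,  1.21582013])}
top {'vfov': 55.77100339444012, 'cx': 321.64544380733264, 'cy': 243.14840231906243, 'k1': -0.10236424704306252, 'R': array([[-0.0281405 , -0.99940698, -0.01984465],
       [-0.98006733,  0.03149087, -0.19615392],
       [ 0.19666252,  0.01392922, -0.98037229]]), 't': array([-0.00400909,  0.44229486,  1.04823428])}
0.1 0.08523727794000711 [ 9.92999166e-01  1.18117599e-01 -1.32928016e-05 -9.43349601e-04] [-0.83889174 -0.60983893 -0.85359674]
```

View pics/scene0.png

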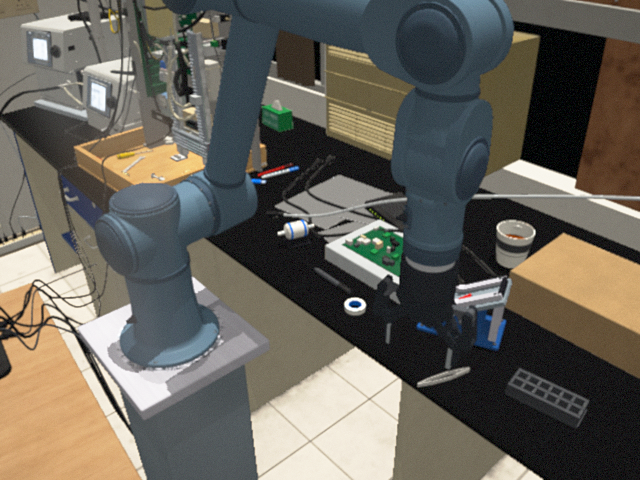

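View pics/top0.png

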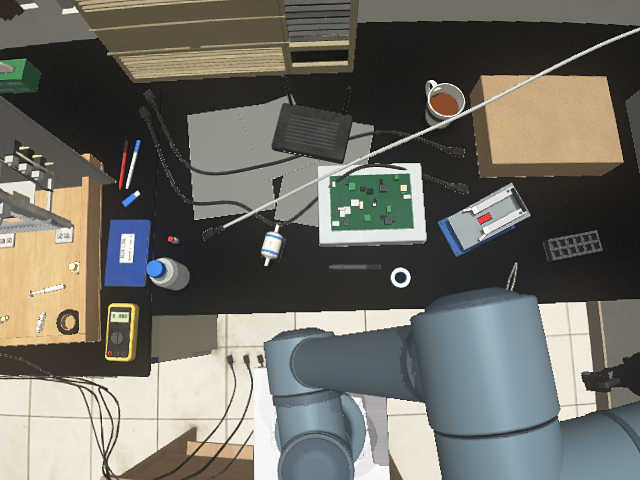

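The scene view shows the cartridge near (296,230) and the stand near (480,310), partly hidden by the arm. The top view shows the cartridge at (272,245), the stand at (487,220) with the red catch at (484,217), and a pale rod crossing the bench. Next I'll zoom in on both.

```bash
cat > h.py <<'E'
import numpy as np, cv2
from plant import env, effector, kin, eyes, sensors
def cam(n):
    c=eyes.camera_info(n); f=240/np.tan(np.radians(c['vfov']/2))
    K=np.array([[f,0,c['cx']],[0,f,c['cy']],[0,0,1]]); return K,c['k1'],np.array(c['R']),np.array(c['t'])
def ray(n,uv):
    K,k,R,t=cam(n); u=np.atleast_2d(np.array(uv,float))
    d=(u-K[:2,2])/K[0,0]; s=d.copy()
    for _ in range(20): s=d/(1+k*(s**2).sum(1,keepdims=True))
    D=np.c_[s,np.ones(len(s))]@R
    return -R.T@t, D/np.linalg.norm(D,axis=1,keepdims=True)
def plane(n,uv,z):
    o,D=ray(n,uv); return o+D*((z-o[2])/D[:,2])[:,None]
def tri(a,b):  # scene uv, top uv
    o1,d1=ray("scene",a);o2,d2=ray("top",b);d1=d1[0];d2=d2[0]
    s=np.linalg.lstsq(np.c_[d1,-d2],o2-o1,rcond=None)[0]; p,q=o1+s[0]*d1,o2+s[1]*d2
    return (p+q)/2,np.linalg.norm(p-q)
def proj(n,X):
    K,k,R,t=cam(n); c=np.atleast_2d(X)@R.T+t; s=c[:,:2]/c[:,2:]
    return s*(1+k*(s**2).sum(1,keepdims=True))*K[0,0]+K[:2,2]
E
python3 - <<'E'
import cv2,numpy as np
t=cv2.imread('pics/top0.png');s=cv2.imread('pics/scene0.png')
def cr(im,x,y,w,h,f=5): return cv2.resize(im[y:y+h,x:x+w],None,fx=f,fy=f,interpolation=cv2.INTER_CUBIC)
a=np.vstack([np.hstack([cr(t,245,215,60,60),cr(t,435,180,100,60)]),np.hstack([cr(s,265,200,60,60),cr(s,425,265,100,60)])])
cv2.imwrite('pics/crops.png',a)
E
```

```text
(no output)
```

View pics/crops.png

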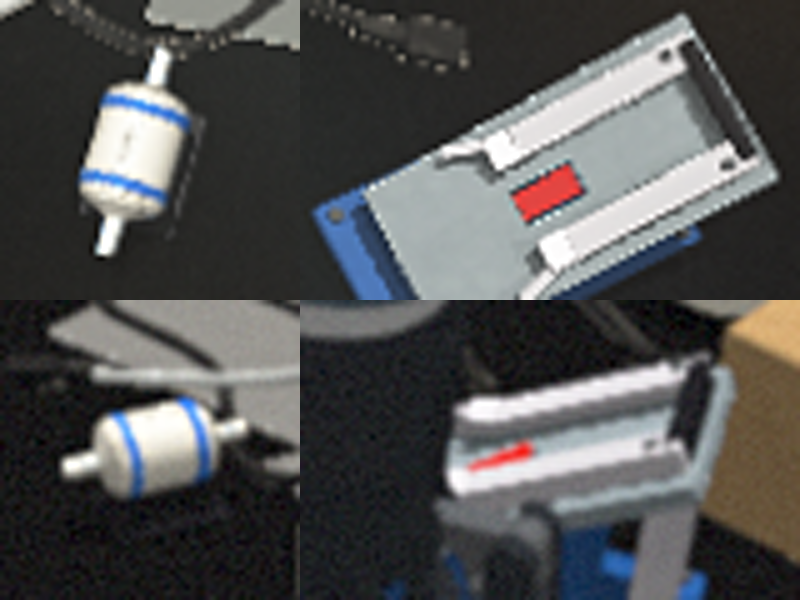

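The crops show the cartridge nozzle ends at about (277,225) and (266,266) in the top view. The rail rises toward the upper right, its low left corner is near (449,218), the red catch is at about (477–492, 213–224), and the stop is at the upper right.

```bash
cat > est.py <<'E'
from h import *
from scipy.optimize import least_squares
def axis(im,n,x,y,w,h):
    hsv=cv2.cvtColor(im,cv2.COLOR_BGR2HSV)[y:y+h,x:x+w].astype(int)
    m=(hsv[...,2]>150)&((hsv[...,1]<60)|((hsv[...,0]>100)&(hsv[...,0]<125)&(hsv[...,1]>120)))
    blue=((hsv[...,0]>100)&(hsv[...,0]<125)&(hsv[...,1]>120)&(hsv[...,2]>100))
    N,l,st,c=cv2.connectedComponentsWithStats(blue.astype(np.uint8))
    i=np.argsort(-st[1:,4])[:2]+1; print(n,'bands',c[i]+[x,y],st[i,4]); return c[i]+[x,y]
E
python3 - <<'E'
from est import *
t=cv2.imread('pics/top0.png');s=cv2.imread('pics/scene0.png')
axis(t,'top',245,215,60,60);axis(s,'scene',280,210,40,40)
# nozzle ends, hand-read from crop
T=[[245+162/5,215+52/5],[245+105/5,215+251/5]]; S=[[265+244/5,200+(428-300)/5],[265+64/5,200+(467-300)/5]]
P=[tri(S[i],T[i]) for i in(0,1)]; print(P)
print('z40 plane',plane('top',T,.04),plane('scene',S,.04))
# rail
hsv=cv2.cvtColor(t,cv2.COLOR_BGR2HSV)
m=(((hsv[...,0]<8)|(hsv[...,0]>172))&(hsv[...,1]>130)&(hsv[...,2]>120)).astype(np.uint8); m[:200]=0;m[240:]=0;m[:,:460]=0
c=max(cv2.findContours(m,0,1)[0],key=cv2.contourArea); b=cv2.boxPoints(cv2.minAreaRect(c)); print('red',b)
mm=cv2.moments(m,True); rc=[mm['m10']/mm['m00'],mm['m01']/mm['m00']]; print(rc)
def world(p,q):
    q=np.atleast_2d(q)/1000.; a=np.radians(30); X=np.c_[q[:,0]*np.cos(a)-q[:,2]*np.sin(a),q[:,1],.1+q[:,0]*np.sin(a)+q[:,2]*np.cos(a)]
    c,s=np.cos(p[2]),np.sin(p[2]); return np.c_[p[0]+c*X[:,0]-s*X[:,1],p[1]+s*X[:,0]+c*X[:,1],X[:,2]]
q=[[-49,0,2.5],[-127,44,0],[34.5,26,14],[34.5,-26,14]]
cr=lambda x,y:[435+(x-300)/5,180+y/5]
uv=np.array([rc,cr(368,188),cr(681,50),cr(737,157)])
r=least_squares(lambda p:(proj('top',world(p,q))-uv).ravel(),[.5,-.4,-.5])
print('stand',r.x,np.degrees(r.x[2]),r.fun.reshape(-1,2))
K=[[-64,7,0],[-64,-7,0],[-34,7,5],[-34,-7,5],[-63,19,17],[-63,-19,17],[34,19,12.5],[34,-19,12.5],[-127,-44,0]]
print(np.c_[K,proj('top',world(r.x,K)),proj('scene',world(r.x,K))].round(1))
# rod
for u in [(300,190),(400,137),(500,88)]: print(plane('top',[u],0.0),plane('top',[u],0.3))
E
```

```text
top bands [[273.63333333 236.2       ]
 [269.03333333 251.16666667]] [30 30]
scene bands [[304.2        226.84      ]
 [290.42857143 228.57142857]] [25 21]
[(array([0.49107963, 0.08954255, 0.03831912]), np.float64(0.0006433555032294967)), (array([0.39220036, 0.11814949, 0.04129444]), np.float64(0.0014579490476178292))]
z40 plane [[0.49039948 0.08953413 0.04      ]
 [0.39300589 0.11792369 0.04      ]] [[0.48949723 0.08718633 0.04      ]
 [0.39285457 0.12028293 0.04      ]]
red [[477.00006 218.00005]
 [488.20007 212.40004]
 [490.80005 217.60005]
 [479.60004 223.20006]]
[484.24, 217.8]
stand [ 0.50060645 -0.44676633 -1.16756033] -66.89627911252899 [[ 0.53574322  0.24997808]
 [-1.11053905 -0.15717666]
 [ 0.320685    0.70309256]
 [ 0.21094509 -0.81291912]]
[[ -64.     7.     0.   477.8  218.5  459.9  298. ]
 [ -64.    -7.     0.   480.6  223.6  458.3  301.7]
 [ -34.     7.     5.   489.   212.4  472.   293.4]
 [ -34.    -7.     5.   491.8  217.6  470.5  297.1]
 [ -63.    19.    17.   474.7  213.7  458.6  288.3]
 [ -63.   -19.    17.   482.3  227.9  454.2  298.2]
 [  34.    19.    12.5  512.9  193.5  502.4  280.9]
 [  34.   -19.    12.5  521.   208.   499.   291. ]
 [-127.   -44.     0.   464.3  249.3  427.   316.8]]
[[0.59195458 0.03504992 0.        ]] [[0.49376077 0.01685456 0.3       ]]
[[ 0.73019775 -0.23185911  0.        ]] [[ 0.59478637 -0.17819774  0.3       ]]
[[ 0.87054102 -0.51999216  0.        ]] [[ 0.6973467  -0.38876015  0.3       ]]
```

```bash
cat >> h.py <<'E'
from scipy.spatial.transform import Rotation as Ro
def quat(xc,zc,s=1):
    xc=np.array(xc,float);zc=np.array(zc,float); xt=s*xc; zt=-zc
    return Ro.from_matrix(np.c_[xt,np.cross(zt,xt),zt]).as_quat()
G=.021
def bench(p,yaw,h,s=1):   # cartridge origin on plan p, underside at height h
    return np.array([p[0],p[1],h+.04-G]),quat([np.cos(yaw),np.sin(yaw),0],[0,0,1],s)
def railpose(st,x,z=0.,y=0.,s=1,tilt=30):  # cartridge underside centre at rail (x,y,z) m
    c,sn=np.cos(st[2]),np.sin(st[2]); a=np.radians(30)
    Rr=np.array([[c*np.cos(a),-sn,-c*np.sin(a)],[sn*np.cos(a),c,-sn*np.sin(a)],[np.sin(a),0,np.cos(a)]])
    o=np.array([st[0],st[1],.1])
    return o+Rr@np.array([x,y,z+.04-G]),quat(Rr[:,0],Rr[:,2],s)
CART=np.array([.4413,.1037]);CY=np.arctan2(-.0305,.0975)
ST=np.array([.5006,-.4468,-1.1676])
E
python3 - <<'E'
from h import *
for s in(1,-1):
    print(s)
    for p,q in [bench(CART,CY,.15,s),bench(CART,CY,0,s)]+[railpose(ST,x,z,0,s) for x,z in((-.1,.1),(-.1,.0),(-.05,0),(0,0),(0,.07))]:
        j=kin.solve_ik(p,q); print(p.round(3),None if j is None else np.round(j,2))
for u in [(250,217),(300,190),(400,137),(500,88),(600,42)]:
    print(u,[proj('scene',plane('top',[u],z))[0].round().tolist() for z in(0,.05,.1,.2,.3)])
E
```

```text
1
[0.441 0.104 0.169] [ 0.09  0.16 -0.37  1.04  0.   -2.75]
[0.441 0.104 0.019] [ 0.09  0.33 -0.6   0.64  0.   -2.75]
[ 0.443 -0.312  0.153] [-0.57  0.05 -0.71  0.37 -0.29 -2.61]
[ 0.463 -0.358  0.066] [-0.63  0.25 -0.75  0.11 -0.26 -2.67]
[ 0.48  -0.398  0.091] [-0.68  0.26 -0.64  0.19 -0.24 -2.71]
[ 0.497 -0.438  0.116] [-0.72  0.29 -0.52  0.28 -0.22 -2.74]
[ 0.483 -0.406  0.177] [-0.68  0.17 -0.5   0.43 -0.23 -2.72]
-1
[0.441 0.104 0.169] [ 0.09  0.16 -0.37  1.04  0.    0.39]
[0.441 0.104 0.019] [ 0.09  0.33 -0.6   0.64  0.    0.39]
[ 0.443 -0.312  0.153] [-0.57  0.05 -0.71  0.37 -0.29  0.53]
[ 0.463 -0.358  0.066] [-0.63  0.25 -0.75  0.11 -0.26  0.48]
[ 0.48  -0.398  0.091] [-0.68  0.26 -0.64  0.19 -0.24  0.43]
[ 0.497 -0.438  0.116] [-0.72  0.29 -0.52  0.28 -0.22  0.4 ]
[ 0.483 -0.406  0.177] [-0.68  0.17 -0.5   0.43 -0.23  0.43]
(250, 217) [[306.0, 224.0], [304.0, 211.0], [301.0, 197.0], [297.0, 168.0], [292.0, 136.0]]
(300, 190) [[354.0, 233.0], [351.0, 219.0], [348.0, 205.0], [341.0, 175.0], [333.0, 141.0]]
(400, 137) [[463.0, 253.0], [458.0, 238.0], [452.0, 223.0], [438.0, 190.0], [424.0, 154.0]]
(500, 88) [[591.0, 278.0], [583.0, 262.0], [573.0, 245.0], [553.0, 209.0], [530.0, 170.0]]
(600, 42) [[747.0, 311.0], [735.0, 293.0], [722.0, 275.0], [693.0, 235.0], [661.0, 192.0]]
```

```bash
python3 - <<'E'
from h import *
p,q=bench(CART,CY,.12,-1); env.reach(p,q)
env.move_linear(bench(CART,CY,0.,-1)[0],speed=.12,max_force=6)
print(sensors.read_time(),sensors.read_ee_pos())
f=lambda:(round(sensors.read_opening(),4),np.round(sensors.read_gripper_force(),1),np.round(sensors.read_force(),1))
for o in (.056,.051,.049,.048,.0475,.047,.0465,.046):
    effector.move_gripper(o); g=f(); print(o,g,round(sensors.read_time(),2))
    if np.max(g[1])>20: break
E
```

```text
3.85 [0.44198546 0.10372362 0.01958047]
0.056 (0.056, np.float64(0.0), array([ 0. , -0.4, -0.6])) 4.26
0.051 (0.0513, np.float64(0.0), array([0.1, 0.1, 0.2])) 4.48
0.049 (0.0492, np.float64(0.4), array([ 0.5, -0.2,  0.9])) 4.7
0.048 (0.0487, np.float64(0.7), array([0.1, 1.9, 0.4])) 4.92
0.0475 (0.0478, np.float64(2.1), array([0.4, 1.7, 1.2])) 5.13
0.047 (0.0472, np.float64(11.9), array([0.6, 2.3, 3.3])) 5.35
0.0465 (0.0471, np.float64(23.2), array([0.1, 3.5, 4.5])) 5.57
```

```bash
python3 - <<'E'
from h import *
env.move_linear(bench(CART,CY,.10,-1)[0],speed=.12)
print(sensors.read_time(),sensors.read_opening(),sensors.read_gripper_force(),sensors.read_force())
ims={n:eyes.camera(n)[:,:,::-1] for n in('scene','top')}
for n in ims: cv2.imwrite(f'pics/{n}1.png',ims[n])
def cr(im,x,y,w,h,f=5): return cv2.resize(im[y:y+h,x:x+w],None,fx=f,fy=f,interpolation=cv2.INTER_CUBIC)
cv2.imwrite('pics/crops1.png',np.vstack([np.hstack([cr(ims['scene'],405,260,110,100,4),cr(ims['scene'],250,160,80,100,4)]),np.zeros((5,760,3),np.uint8)]))
cv2.imwrite('pics/crops1b.png',cr(ims['top'],430,175,110,85,7))
E
```

```text
6.55 0.047061976863131044 23.361920714378357 [ 0.60972376 -0.26247141 -3.1861844 ]
```

View pics/crops1.png

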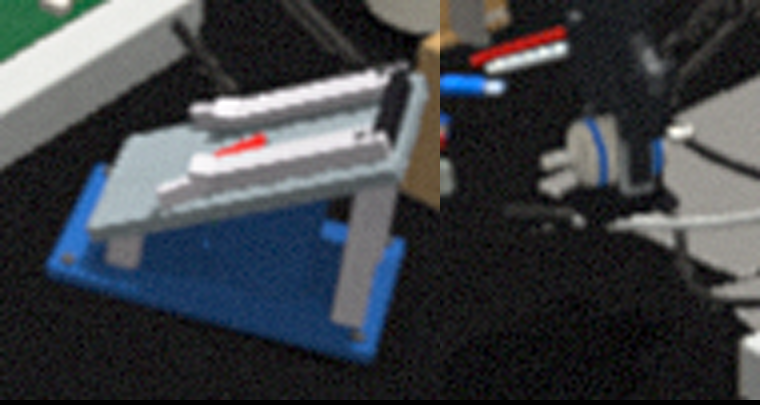

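View pics/crops1b.png

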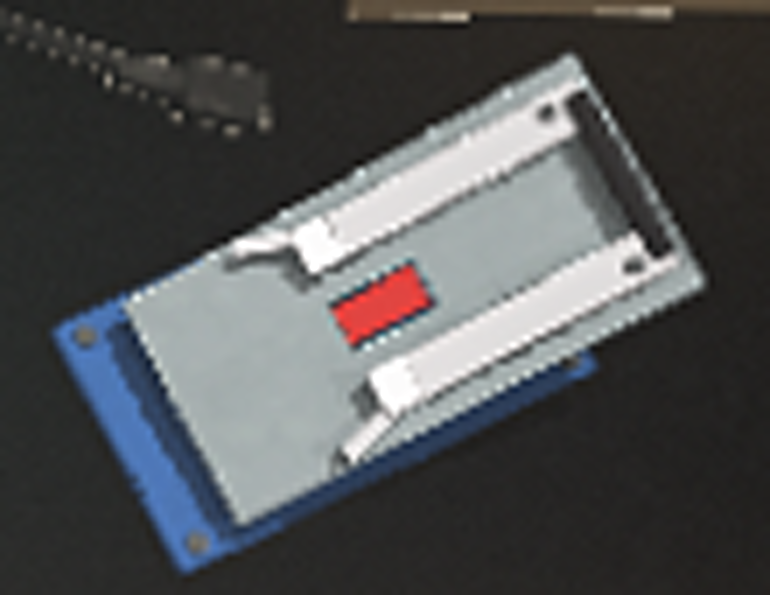

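The views show the cartridge lifted cleanly and the whole rail. In the top crop the low deck corners are at (125,300) and (240,525). In the scene crop they are at (137,135) and (90,227). I'll refine the stand pose from both views.

```bash
python3 - <<'E'
from h import *
from scipy.optimize import least_squares
T=lambda u,v:[430+(u+.5)/7-.5,175+(v+.5)/7-.5]
S=lambda u,v:[405+(u+.5)/4-.5,260+(v+.5)/4-.5]
def world(p,q):
    out=[]
    for a in np.array(q)/1000:
        P,_=railpose(p,a[0],a[2]-.04+G,a[1]); out.append(P)
    return np.array(out)
qt=[[-127,44,0],[-127,-44,0],[-63,19,17],[-63,-19,17],[-49,0,2.5]]
ut=np.array([T(126,300),T(240,524),T(310,276),T(370,368),[484.24,217.8]])
qs=[[-127,44,0],[-127,-44,0],[-63,-19,17]]
us=np.array([S(135,137),S(90,226),S(193,155)])
for w in(0,1):
    r=least_squares(lambda p:np.r_[(proj('top',world(p,qt))-ut).ravel(),w*(proj('scene',world(p,qs))-us).ravel()],ST)
    print(r.x.round(4),np.degrees(r.x[2]).round(2),r.fun.reshape(-1,2).round(2).tolist())
# cross-check yaw: deck long edges, slot edges from top crop (same edge parallel to rail x)
for n in ('red',):
    print([tri(us[i],ut[[0,1,3][i]])[0].round(4).tolist() for i in range(3)], world(r.x,qs).round(4).tolist())
# held cartridge: expected band/nozzle
print(sensors.read_ee_pos())
E
```

```text
[ 0.5016 -0.4458 -1.1592] -66.42 [[-0.47, 0.04], [0.3, -0.18], [0.41, -0.44], [-0.4, 0.57], [0.16, 0.01], [-0.0, -0.0], [-0.0, 0.0], [0.0, -0.0]]
[ 0.5006 -0.446  -1.1718] -67.14 [[-0.39, -0.16], [-0.02, -0.19], [0.49, -0.37], [-0.5, 0.73], [0.21, 0.21], [-0.32, -0.06], [-0.44, 0.38], [0.98, -0.42]]
[[0.498, -0.3285, 0.037], [0.4172, -0.362, 0.0374], [0.4587, -0.3953, 0.0829]] [[0.4984, -0.3276, 0.0365], [0.4173, -0.3618, 0.0365], [0.4586, -0.3953, 0.0832]]
[0.44031473 0.10351977 0.1179737 ]
```

```bash
echo 'ST=np.array([.501,-.446,-1.168])' >> h.py; python3 - <<'E'
from h import *
f=lambda:(round(sensors.read_time(),2),sensors.read_ee_pos().round(4) if hasattr(sensors.read_ee_pos(),'round') else sensors.read_ee_pos(),np.round(sensors.read_force(),1),np.round(sensors.read_gripper_force(),1))
p,q=railpose(ST,-.118,.06,0,-1); env.reach(p,q); print(f())
env.move_linear(railpose(ST,-.118,.012,0,-1)[0],speed=.1); print(f())
for n in('scene','top'):
    im=eyes.camera(n)[:,:,::-1]; cv2.imwrite(f'pics/{n}2.png',im)
print(env.move_linear(railpose(ST,-.118,-.004,0,-1)[0],speed=.015,max_force=4)); print(f())
P0,_=railpose(ST,-.118,0,0,-1); zc=Ro.from_quat(q).as_matrix()[:,2]
print('height above expected floor',-(np.array(sensors.read_ee_pos())-P0)@zc)
a=cv2.imread('pics/scene2.png')[250:350,390:520];b=cv2.imread('pics/top2.png')[175:275,420:550]
cv2.imwrite('pics/c2.png',np.hstack([cv2.resize(i,None,fx=3,fy=3,interpolation=2) for i in(a,b)]))
E
```

```text
(8.17, array([ 0.4458, -0.3149,  0.1093]), array([ 1.5,  0.5, -2.6]), np.float64(23.4))
(8.8, array([ 0.455 , -0.3374,  0.0678]), array([-0.3, -0.3, -2.2]), np.float64(23.4))
True
(9.62, array([ 0.4566, -0.3426,  0.0582]), array([0.2, 1. , 3.4]), np.float64(23.8))
height above expected floor 0.0010992969486654314
```

View pics/c2.png

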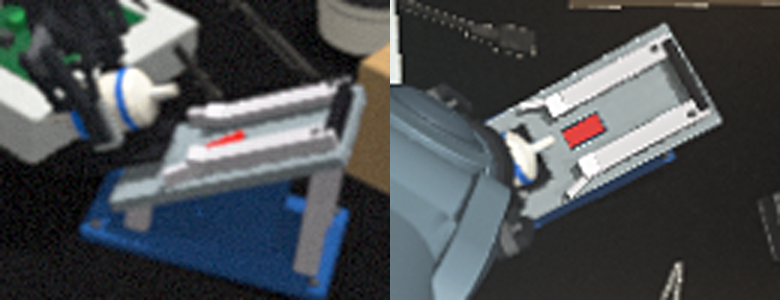

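```bash
python3 - <<'E'
from h import *
def pt(x,y,z): return railpose(ST,x,z-.04+G,y)[0]
for y in(-.003,0,.003): print(y,proj('top',np.array([pt(-.066,y,.052),pt(-.092,y,.052)])).round(1).tolist())
def f():
    p,q=railpose(ST,0,0,0,-1); R=Ro.from_quat(quat(Ro.from_quat(q).as_matrix()[:,0]*-1,-Ro.from_quat(q).as_matrix()[:,2])).as_matrix()
    A=np.c_[R[:,0],-R[:,1],-R[:,2]].T
    e=A@(np.array(sensors.read_ee_pos())-p)*1000
    print(round(sensors.read_time(),2),'railpos',e.round(1),'F rail',(A@np.array(sensors.read_force())).round(1),'T',(A@np.array(sensors.read_torque())).round(2),'g',round(float(np.max(sensors.read_gripper_force())),1))
f()
for x in(-.11,-.10,-.09,-.083):
    r=env.move_linear(railpose(ST,x,.001,0,-1)[0],speed=.03,max_force=10); f()
    if r: print('stopped');break
E
```

```text
-0.003 [[475.1, 222.3], [465.0, 227.6]]
0 [[474.5, 221.1], [464.4, 226.5]]
0.003 [[473.9, 220.0], [463.8, 225.3]]
9.62 railpos [-118.3   -0.3    1.1] F rail [0.9 0.6 3.3] T [0.04 0.11 0.01] g 23.8
9.87 railpos [-118.3   -0.4    1.1] F rail [ 0.6 -0.4  4.8] T [0.11 0.27 0.02] g 23.9
stopped
```

```bash
cat >> h.py <<'E'
def f():
    st=ST; p,_=railpose(st,0,0,0,-1); Q=Ro.from_quat(railpose(st,0,0,0,1)[1]).as_matrix()
    A=np.c_[Q[:,0],-Q[:,1],-Q[:,2]].T
    print(round(sensors.read_time(),2),'rail',(A@(np.array(sensors.read_ee_pos())-p)*1000).round(1),'F',(A@np.array(sensors.read_force())).round(1),'T',(A@np.array(sensors.read_torque())).round(2),'g',round(float(np.max(sensors.read_gripper_force())),1))
E
python3 - <<'E'
from h import *
q=railpose(ST,0,0,0,-1)[1]
env.move_linear(railpose(ST,-.118,.002,0,-1)[0],speed=.02); f()
for x in(-.095,-.075,-.062,-.05):
    r=env.move_linear(railpose(ST,x,.0018,0,-1)[0],speed=.03,max_force=14); f()
    if r: print('stopped');break
E
```

```text
10.12 rail [-119.    -0.4    1.7] F [-0.7 -0.1 -2.3] T [ 0.01  0.66 -0.04] g 23.5
11.03 rail [-95.3  -0.1   1.7] F [-1.7  0.3 -1.3] T [-0.03  0.62  0.02] g 23.5
11.39 rail [-94.2  -0.5   1.5] F [-0.1  0.8  1.9] T [0.24 0.43 0.03] g 23.7
stopped
```

```bash
python3 - <<'E'
from h import *
for i in range(2):
    r=env.move_linear(railpose(ST,-.085,.0018,0,-1)[0],speed=.02,max_force=14); f(); print(r)
    if not r: break
for n in('scene','top'):
    im=eyes.camera(n)[:,:,::-1]; cv2.imwrite(f'pics/{n}3.png',im)
a=cv2.imread('pics/scene3.png')[250:330,410:510];b=cv2.imread('pics/top3.png')[185:265,430:530]
cv2.imwrite('pics/c3.png',np.hstack([cv2.resize(i,None,fx=4,fy=4,interpolation=2) for i in(a,b)]))
E
```

```text
11.78 rail [-94.2  -0.5   1.5] F [-1.5  1.1  3.2] T [ 0.09  0.37 -0.03] g 23.9
True
12.16 rail [-94.1  -0.6   1.7] F [-0.4  0.6  3.9] T [ 0.11  0.33 -0.02] g 24.0
True
```

View pics/c3.png

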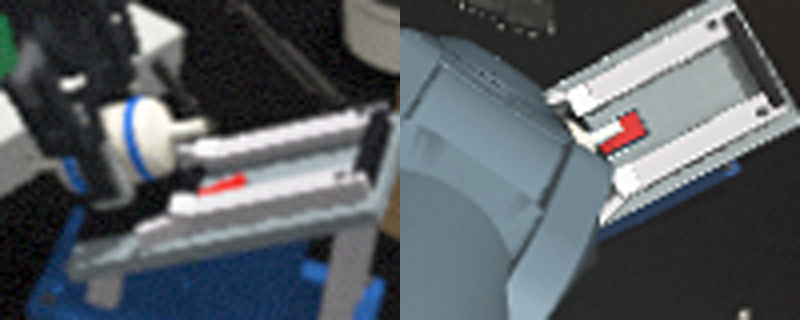

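```bash
python3 - <<'E'
from h import *
r=env.move_linear(railpose(ST,-.097,.0018,0,-1)[0],speed=.03); f()
env.move_linear(railpose(ST,-.097,.0045,0,-1)[0],speed=.03); f()
r=env.move_linear(railpose(ST,-.085,.0045,0,-1)[0],speed=.03,max_force=14); f(); print(r)
E
```

```text
12.51 rail [-97.3  -0.1   1.7] F [-0.8  0.1  2.3] T [0.04 0.31 0.06] g 23.8
12.76 rail [-98.1  -0.4   4.3] F [-1.3  0.6 -2.6] T [0.02 0.63 0.01] g 23.5
13.31 rail [-84.8   0.    4.5] F [-1.2 -0.6 -2.2] T [0.05 0.59 0.04] g 23.5
False
```

```bash
python3 - <<'E'
from h import *
r=env.move_linear(railpose(ST,-.085,-.002,0,-1)[0],speed=.01,max_force=3); f(); print(r)
im=eyes.camera('scene')[:,:,::-1]; cv2.imwrite('pics/scene4.png',im)
cv2.imwrite('pics/c4.png',cv2.resize(im[255:330,410:510],None,fx=8,fy=8,interpolation=2))
E
```

```text
13.59 rail [-86.2  -0.2   3.4] F [0.2 0.5 0.8] T [0.09 0.25 0.06] g 23.8
True
```

View pics/c4.png

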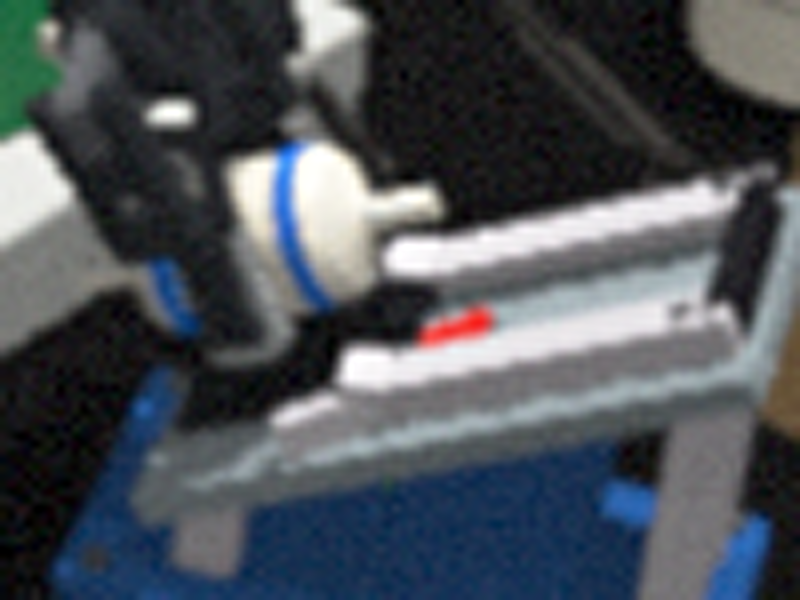

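```bash
python3 - <<'E'
from h import *
env.move_linear(railpose(ST,-.0865,.0045,0,-1)[0],speed=.03); f()
for x,z in((-.082,.0038),(-.074,.0027),(-.066,.0024),(-.058,.0022)):
    r=env.move_linear(railpose(ST,x,z,0,-1)[0],speed=.025,max_force=15); f()
    if r: print('stopped',x);break
E
```

```text
13.89 rail [-87.3  -0.3   4.3] F [-0.7 -0.7 -0.9] T [0.03 0.6  0.03] g 23.5
14.22 rail [-84.5  -0.5   3.6] F [-4.9 -0.7  4.6] T [-0.01  1.31 -0.  ] g 23.9
14.7 rail [-75.3  -0.4   2.6] F [-4.2  0.1  3.6] T [-0.02  1.15  0.03] g 23.9
15.17 rail [-65.9  -0.1   2.4] F [-1.7 -0.2  2.2] T [-0.    0.79 -0.03] g 23.8
15.63 rail [-58.6  -0.    2.3] F [-3.3 -1.   4.4] T [-0.01  1.15 -0.01] g 24.0
```

```bash
python3 - <<'E'
from h import *
for x in(-.045,-.03,-.015,-.004,.008):
    r=env.move_linear(railpose(ST,x,.0022,0,-1)[0],speed=.03,max_force=12); f()
    if r: print('stopped',x);break
E
```

```text
16.22 rail [-46.    0.    2.3] F [-3.7 -0.5  6.1] T [-0.06  1.31  0.01] g 24.0
16.52 rail [-45.   -0.1   2.3] F [0.7 0.6 2.1] T [0.11 0.21 0.04] g 23.8
stopped -0.03
```

```bash
python3 - <<'E'
from h import *
env.dwell(.1); f()
env.move_linear(railpose(ST,-.047,.0018,0,-1)[0],speed=.02,max_force=12); f()
for x in(-.040,-.03,-.015,-.004,.008):
    r=env.move_linear(railpose(ST,x,.0018,0,-1)[0],speed=.025,max_force=14); f()
    if r: print('stopped',x);break
E
```

```text
16.62 rail [-45.4  -0.2   2.1] F [1.7 0.4 2.2] T [0.02 0.03 0.06] g 23.8
16.87 rail [-45.8  -0.2   2. ] F [ 1.3 -2.   3.9] T [-0.35 -0.04 -0.03] g 23.9
17.12 rail [-45.7  -0.2   2.2] F [-0.7 -0.6  6. ] T [ 0.02  0.25 -0.02] g 24.0
stopped -0.04
```

```bash
python3 - <<'E'
from h import *
env.move_linear(railpose(ST,-.0465,.0024,0,-1)[0],speed=.02,max_force=20); f()
r=env.move_linear(railpose(ST,-.02,.0023,0,-1)[0],speed=.03,max_force=20); f(); print(r)
ims={n:eyes.camera(n)[:,:,::-1] for n in('scene','top')}
for n in ims: cv2.imwrite(f'pics/{n}5.png',ims[n])
a=ims['scene'][255:330,420:510];b=ims['top'][175:250,450:540]
cv2.imwrite('pics/c5.png',np.vstack([cv2.resize(i,None,fx=4,fy=4,interpolation=2) for i in(a,b)][:1]+[]) if 0 else cv2.resize(a,None,fx=8,fy=8,interpolation=2))
E
```

```text
17.38 rail [-46.7   0.3   2.4] F [ 0.4 -0.2  1.3] T [0.05 0.15 0.01] g 23.8
17.77 rail [-46.5   0.2   2.5] F [-0.1  0.4  4.8] T [ 0.08  0.35 -0.01] g 23.9
True
```

View pics/c5.png

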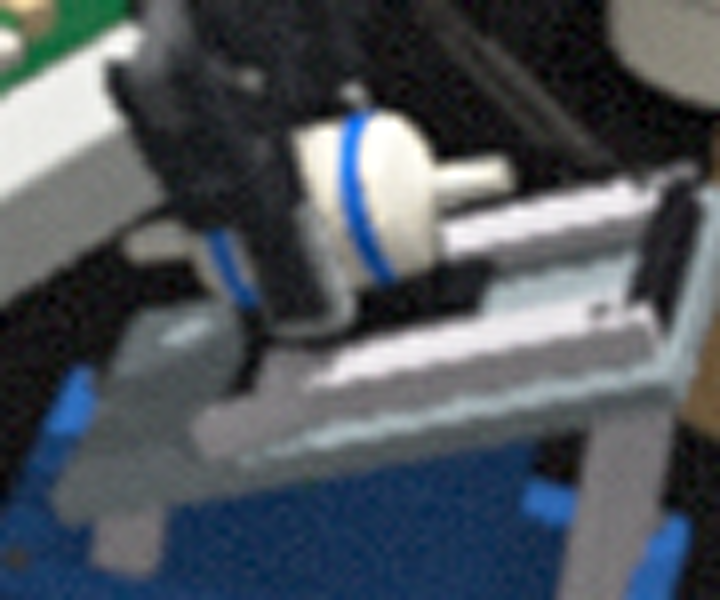

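```bash
python3 - <<'E'
from h import *
def pt(x,y,z): return railpose(ST,x,z-.04+G,y)[0]
S=lambda u,v:[420+(u+.5)/8-.5,255+(v+.5)/8-.5]
obs=np.array([S(128,243),S(508,171)]);print('obs',obs.round(2).tolist())
for pitch in(-6,-3,0,3,6):
    a=np.radians(pitch); print(pitch,proj('scene',np.array([pt(-.0465+d*np.cos(a),0,.0415+d*np.sin(a)) for d in(-.051,.051)])).round(2).tolist())
im=cv2.imread('pics/top5.png')
Tn=[[-.0465+.051,0,.0415]]; print('top nozzle exp',proj('top',np.array([pt(*Tn[0])])))
p0,q0=railpose(ST,-.0465,0,0,-1)
print('tool rot err deg',(Ro.from_quat(q0).inv()*Ro.from_quat(sensors.read_tcp_rot())).as_rotvec(degrees=True).round(2))
cv2.imwrite('pics/t5.png',cv2.resize(im[175:250,450:540],None,fx=8,fy=8,interpolation=2))
E
```

```text
obs [[435.56, 284.94], [483.06, 275.94]]
-6 [[436.14, 284.49], [482.45, 278.96]]
-3 [[436.55, 285.54], [482.06, 277.86]]
0 [[437.02, 286.58], [481.59, 276.76]]
3 [[437.55, 287.6], [481.07, 275.68]]
6 [[438.14, 288.61], [480.48, 274.62]]
top nozzle exp [[503.39315811 206.35856788]]
tool rot err deg [ 0.07  3.72 -1.26]
```

View pics/t5.png

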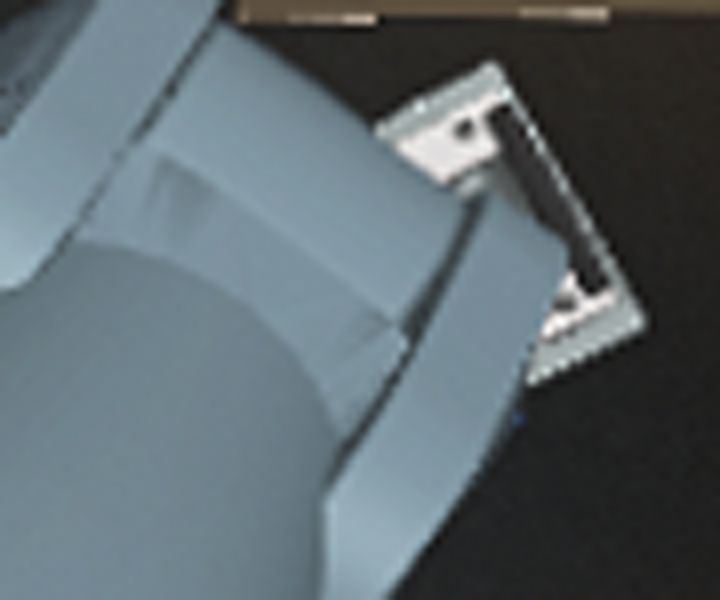

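Top view is blocked by the arm (only the stop end shows), but the useful finding is numeric: the tool has drifted 3.7° in pitch and 1.3° in yaw, because each force stop kept the deflected attitude. I'll restore the attitude explicitly and carry on.

```bash
cat >> h.py <<'E'
def go(x,z,sp,mf,y=0.):
    p,q=railpose(ST,x,z,y,-1); r=env.move_linear(p,speed=sp,attitude=q,max_force=mf); f()
    print('  rot',(Ro.from_quat(q).inv()*Ro.from_quat(sensors.read_tcp_rot())).as_rotvec(degrees=True).round(2),r); return r
E
python3 - <<'E'
from h import *
go(-.048,.0022,.003,15)
for x in(-.03,-.01):
    if go(x,.002,.03,15): break
E
```

```text
18.57 rail [-48.6  -0.3   2. ] F [ 0.  -0.2  1.3] T [-0.02  0.51 -0.02] g 23.7
  rot [ 0.02  0.07 -0.02] False
19.32 rail [-29.2   0.1   2.1] F [-1.5 -0.7  1.3] T [0.01 0.65 0.04] g 23.7
  rot [-0.   -0.07  0.02] False
20.13 rail [-9.1  0.1  2.2] F [-1.  -0.6  1.3] T [-0.    0.69 -0.02] g 23.7
  rot [-0.01 -0.08  0.02] False
```

```bash
python3 - <<'E'
from h import *
go(-.003,.002,.03,12)
r=go(.006,.002,.012,10)
im=eyes.camera('scene')[:,:,::-1]; cv2.imwrite('pics/scene6.png',im)
E
```

```text
20.52 rail [-2.2 -0.   1.9] F [-0.9  0.5 -1.8] T [ 0.04  0.62 -0.01] g 23.5
  rot [ 0.01 -0.06  0.03] False
21.42 rail [ 2.1 -0.2  1.5] F [-7.1 -0.   3.4] T [0.18 1.88 0.08] g 23.9
  rot [ 0.    0.35 -0.13] False
```

```bash
python3 - <<'E'
from h import *
go(.0025,.002,.02,None)
effector.move_gripper(.056); effector.move_gripper(.085); f()
go(.0025,.08,.1,None)
p,q=railpose(ST,-.1,.16,0,-1); env.reach(p,q)
env.set_joints([-.1]+list(sensors.read_joint_pos())[1:]); f()
ims={n:eyes.camera(n)[:,:,::-1] for n in('scene','top')}
for n in ims: cv2.imwrite(f'pics/{n}7.png',ims[n])
a=ims['scene'][250:330,415:515];b=ims['top'][175:255,440:540]
cv2.imwrite('pics/c7.png',np.hstack([cv2.resize(i,None,fx=4,fy=4,interpolation=2) for i in(a,b)]))
E
```

```text
21.79 rail [ 1.8 -0.1  1.9] F [-4.5 -0.1 -0.3] T [-0.04  1.24  0.02] g 23.5
  rot [ 0.01  0.06 -0.02] False
22.45 rail [2.6 0.  2. ] F [ 0.5  0.1 -0.5] T [-0.    0.4   0.04] g 0.0
23.38 rail [ 2.  -0.2 79.6] F [-0.6  0.1  0.3] T [0.02 0.44 0.05] g 0.0
  rot [ 0.02  0.04 -0.01] False
24.83 rail [-234.   151.4  237.1] F [ 0.7 -0.1  0.3] T [-0.17  0.38  0.06] g 0.0
```

View pics/c7.png

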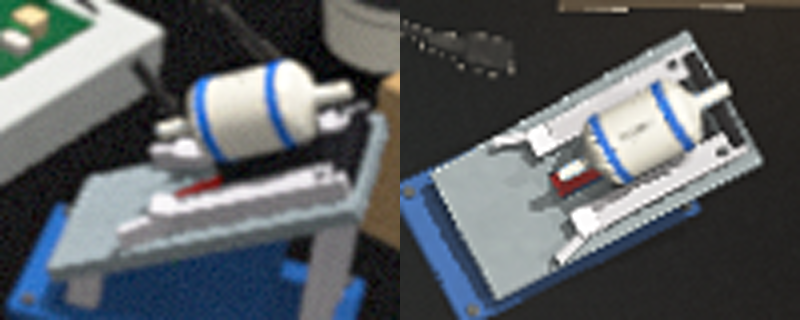

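```bash
python3 - <<'E'
from h import *
def pt(x,y,z): return railpose(ST,x,z-.04+G,y)[0]
for X in(-.004,-.002,0): print(X,'scene',proj('scene',np.array([pt(X-.052,0,.04),pt(X+.052,0,.04)])).round(1).tolist(),'top',proj('top',np.array([pt(X-.052,0,.04),pt(X+.052,0,.04)])).round(1).tolist())
print('obs scene',[415+158/4,250+131/4],[415+354/4,250+89/4],'top',[440+(562-400)/4,175+173/4],[440+(733-400)/4,175+88/4])
for n in('scene','top'):
  for k in('1','7'):
    im=cv2.imread(f'pics/{n}{k}.png'); h=cv2.cvtColor(im,cv2.COLOR_BGR2HSV)
    m=((h[...,0]<8)|(h[...,0]>172))&(h[...,1]>120)&(h[...,2]>60); m[:200]=0;m[305:]=0;m[:,:440]=0;m[:,515:]=0
    v,u=np.nonzero(m); print(n,k,len(u),u.min(),u.max(),[(int(c),int(v[u==c].min()),int(v[u==c].max())) for c in np.unique(u)])
for z in(5,0): print('tip z',z,proj('scene',np.array([pt(-.034,.007,z/1e3),pt(-.034,-.007,z/1e3)])).round(1).tolist())
E
```

```text
-0.004 scene [[455.0, 283.3], [502.1, 272.9]] top [[479.3, 219.1], [521.4, 196.9]]
-0.002 scene [[455.8, 283.1], [503.1, 272.7]] top [[480.1, 218.7], [522.2, 196.5]]
0 scene [[456.7, 282.9], [504.0, 272.5]] top [[480.9, 218.3], [523.0, 196.0]]
obs scene [454.5, 282.75] [503.5, 272.25] top [480.5, 218.25] [523.25, 197.0]
scene 1 23 460 470 [(460, 298, 298), (461, 297, 297), (462, 297, 297), (463, 296, 297), (464, 296, 297), (465, 295, 297), (466, 295, 296), (467, 295, 296), (468, 294, 296), (469, 293, 296), (470, 294, 295)]
scene 7 19 460 470 [(460, 298, 298), (461, 297, 297), (462, 297, 297), (463, 296, 297), (464, 296, 297), (465, 296, 297), (466, 295, 296), (467, 295, 296), (468, 295, 296), (469, 294, 296), (470, 295, 295)]
top 1 80 478 490 [(478, 218, 220), (479, 218, 221), (480, 217, 223), (481, 217, 223), (482, 216, 222), (483, 215, 222), (484, 215, 221), (485, 214, 221), (486, 214, 220), (487, 213, 219), (488, 213, 219), (489, 214, 218), (490, 216, 218)]
top 7 30 478 489 [(478, 218, 220), (479, 219, 221), (480, 220, 223), (481, 221, 222), (482, 220, 222), (483, 220, 221), (484, 219, 221), (485, 219, 220), (486, 218, 220), (487, 218, 219), (488, 218, 219), (489, 218, 218)]
tip z 5 [[471.8, 293.2], [470.3, 296.9]]
tip z 0 [[472.7, 295.1], [471.2, 298.8]]
```

The red catch shows at the same pixels as when it was first up, about 2 px higher than it would be pressed flush. The cartridge sits at home to within about 1 mm. Handing in.

```bash
python3 -c "
from plant import finish_job; print(finish_job())"
```

```text
the job is handed in; nothing more can be done
None
```

The cartridge is home against the stop, the red catch measures as up behind its foot, and the gripper has let go; I handed the job in at about 25 s, with finger force around 24 N and force-limited stops (20 N at most) during insertion.

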